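# Shim the rocking basket stand

### The arm

A 7-joint arm with a two-finger parallel gripper is mounted at the origin on the work surface. World frame = base frame: x ahead of the robot, y to its left, z up, the work surface at z = 0. Lengths are in m, angles in rad, forces in N, time in s.
With the tool pointing down it reaches from about 0.4 to 0.85 m from the base axis. Payload 10.4 kg.
Tool frame: the origin (TCP) lies between the finger pads; the fingertips stand 19 mm ahead of it and the grasp point (between the pads) is the TCP; z points along the fingers, x is the direction in which the jaws open and shut, and the axes are right-handed (so a half turn about z gives the same grasp; the last joint's range is limited). The gripper opens to 87 mm and grips with 3 to 60 N. Pads are 19 mm wide; open, the fingers measure 117 mm over their backs; the gripper's body (75 mm by 190 mm) begins 51 mm behind the grasp point.
Start: joints at [1.312, 0.332, -0.065, 1.46, 0.022, 1.35, -0.088], TCP at [0.146, -0.608, 0.217] pointing down, gripper open.
Joint ranges: [-2.6, 2.6], [-0.5, 2.12], [-1.47, 1.34], [0.16, 2.42], [-1.27, 4.41], [0.06, 2.06], [-2.6, 2.6]. Speed limits (rad/s): [2.22, 2.22, 2.79, 2.79, 3.14, 3.14, 3.14].

### API

Orientations are given as a unit quaternion [x, y, z, w].
In Python, from bench import * gives the robot as it stands.
- The arm moves only by the tool step_arm, never from a script. Its argument "commands" is a list of rows, each a list of 6 numbers: the shift along the tool's x, y, z in m, then the turn, a rotation vector about the tool's x, y, z in rad. In form: [[tx, ty, tz, rx, ry, rz], ...]. A call has 1 to 12 rows; each row shifts and turns the commanded pose from where the row before left it, along the tool's axes as they then stand; what a row does not reach is not made up. A row lasts 1/10 s, in which the tool goes at most 50 mm and 8.59 degrees, less where a joint would pass 70% of its speed; a pose out of reach is approached as far as the arm can. A call with a gripper value outside its range is refused whole. "gripper" is the opening, from 0 (shut) to 1 (fully open), set as the call begins (left out, the last holds). The fingers move at their own pace and stop on an object; "grip_force" is the grip in N (left out, the last holds). Time passes only in rows, so rows that do not move let the fingers close. It gives the time, the measured TCP pose, the force and the opening at its end, in the units of the state.
- read_state(): the state, without advancing time (a new reading comes with each control period).
- camera(name): name is "side" or "top"; returns the picture (384x512x3 uint8, red, green, blue); there is no depth.
- get_calibration(name): a dict with "fx", "fy", "cx", "cy" (pixels), "k1" (the pictures are not rectified: a ray, as slopes to the right and down, at radius r is drawn at 1 + k1 r^2 times it, then the intrinsics apply), "R" (3x3) and "t" (3): a world point X has camera coordinates R X + t. Camera axes: x right, y down, z forward; pixel columns grow to the right and rows downward; lengths in m; the calibration is good to about 2 mm. A picture is of the moment at which its call begins. get_calibration takes no time and is no camera call.
- close_job(): hands the job in, once; it reports no verdict.
The state is a dict: "time": time; "joint_positions": joint angles; "joint_vel": joint speeds; "joint_torque": joint torques, N m; "ee_pos": TCP position; "eef_rot": TCP orientation; "ft_force": force on the tool from outside, world axes, zero at the start; "torque": the same for the moment, N m; "width": finger opening in m.
Only numpy, scipy, OpenCV 4.12 (cv2) and the standard library are available. Lean on these libraries where they do the work, as an engineer would, in place of code of your own. Each camera call takes 0.05 s, during which the arm holds its last target. There are 200 camera calls.

### The job

The basket maker's little stand rocks because one of its legs is too short. With the fingertips, gently push the loose wooden wedge across the bench, thin end first, under the ball foot of that short leg, just until the stand is level and no longer rocks, then take the hand away and leave the wedge under the foot. Only push: do not grasp or lift the wedge, do not touch the stand or shove it out of its place, and leave the other things on the bench alone.

Things in the scene. Friction and masses are not known exactly. Their poses are not given: they have to be found in the camera images.
- stand: Low wooden stand, 1.4-2.3 kg, iron weight and basket base fixed on it. Board 190 mm square, top at 122 mm, corners on its own x and y axes. Four ball feet 113 mm from the centre on +x, -x, +y, -y; the +y leg is 8 mm short, so at first it leans 0.07 rad down on that foot, -y foot in the air. Origin: centre, at the good feet's undersides; z up when level. The weight stands near +y, up to 184 mm.
- short_foot (a point): Centre of the short leg's ball foot, radius 22 mm. 22 mm above the bench at the start, 30 mm when the stand is level. The stand's own +y points outwards through it. The entering wedge raises this foot until all four bear; pushed on after that, the wedge jams and the whole stand slides along.
- wedge: Loose plain wooden wedge, 100 g, flat on the bench: 150 mm long (x), 50 mm wide (y), thin end at +x (1.2 mm thick), rising evenly to 19.2 mm at -x. Origin: centre of its flat underside, z up. The thin end starts 45-85 mm short of the foot, roughly facing it. The stand is level when the foot's centre is about 20 mm ahead (+x) of this origin. Friction keeps it there when let go.
- wedge_butt (a point): Middle of the wedge's square butt face (its thick -x end, 50 mm wide, 19.2 mm high), 9.6 mm above the bench: the face to push. It ends about 95 mm out from the short foot's centre. Pushing the wedge under the foot takes about 5 to 15 N.
- tin: Bystander: open metal cup, 74 mm across, 85 mm high; origin at its underside centre.
- offcut: Bystander: flat wooden block without taper, 45 x 110 x 30 mm high; origin at its underside centre.
- awl: Bystander: awl with a wooden handle, 160 mm long, lying on the bench along its own x.
- mallet: Bystander: wooden mallet, 260 mm long, lying on the bench along its own x.
Mind the look-alikes: they are no part of the job. What is shaped like the wedge but blue or green is not meant.

How it is judged:
On the way:
1. the wedge's thin end goes under the short foot while the stand still leans (contact force between wedge and stand above 0.5 N and angle between stand's own z axis and vertical above 0.03 rad).
At the end, for the whole second after the job is handed in: The stand is level within 0.014 rad (about 1.6 mm at a foot) and at rest, the short foot bears on the wedge with more than 1 N, within 20 mm of the wedge's centre line, the wedge lies flat and still, and the stand is within 20 mm of where it started (angle between stand's own z axis and vertical below 0.014 rad and contact force between wedge and stand above 1 N and y of short_foot in the frame of wedge between -0.02 and 0.02 m and x of short_foot in the frame of wedge between -0.02 and 0.06 m and angle between wedge's own z axis and vertical below 0.05 rad and distance of stand from where it was at the start of the episode below 0.02 m and linear speed of each of stand, wedge below 0.01 m/s and angular speed of stand below 0.05 rad/s); the robot touches nothing.
It fails at once if the wedge is lifted off the bench or tipped up (height (world z) of wedge above 0.012 m or angle between wedge's own z axis and vertical above 0.2 rad).
It fails at once if the wedge is pinched hard or rammed (over 45 N) (contact force between the fingers and wedge above 45 N).
It fails at once if the robot touches the stand (over 1.5 N) (contact force between any of the fingers, the arm and stand above 1.5 N).
It fails at once if the stand is shoved more than 20 mm, or lifted (distance of stand from where it was at the start of the episode above 0.02 m or height (world z) of stand above 0.015 m).
It fails at once if a bystander is moved more than 20 mm (distance of any of tin, offcut, awl, mallet from where it was at the start of the episode above 0.02 m).
It also fails if it takes over 51 s, if anything falls off the work surface, if the arm or the gripper's body presses on something with over 40 N, if the wrist force passes 120 N, or if a joint passes its speed limit or range.

## Working session

There is one attempt and no reset: what is moved stays moved. The work goes in short steps, Python scripts to look and compute and a tool call to move; the robot and the scene stay as the last step left them, time stands still between calls to the robot, and variables do not carry over. Pictures are saved under pics/ and viewed, on a budget of 10 in all, crops included, one or two more only if the job needs it, and the job is handed in when it is done.

Besides the shell and the picture viewer there is one more tool, called after "Call:" as name([rows], argument=value, ...), one row to a line, values as JSON. step_arm: Moves the arm, as the interface text tells. Its arguments: {"type":"object","properties":{"commands":{"type":"array","items":{"type":"array","items":{"type":"number"}}},"gripper":{"type":"number"},"grip_force":{"type":"number"}},"required":["commands"]}

```bash
mkdir -p pics; ls
python3 - <<'E'
from bench import *
import cv2
for n in("top","side"):
    cv2.imwrite(f"pics/{n}0.png",camera(n)[:,:,::-1]); 
    c=get_calibration(n);print(n,c)
s=read_state();print(s)
E
```

```text
pics
top {'fx': 489.22083331564835, 'fy': 489.22083331564835, 'cx': 253.98527832169563, 'cy': 192.05120958839817, 'k1': -0.0611472566067531, 'R': array([[ 7.69756574e-03, -9.99970079e-01, -7.66630522e-04],
       [-9.81519986e-01, -7.40894414e-03, -1.91216175e-01],
       [ 1.91204773e-01,  2.22436226e-03, -9.81547649e-01]]), 't': array([0.14648757, 0.56072431, 1.16894387])}
side {'fx': 465.5400875183477, 'fy': 465.5400875183477, 'cx': 257.51519004424546, 'cy': 194.6869594152028, 'k1': -0.009123099339131902, 'R': array([[-0.96672846, -0.25575235,  0.00517829],
       [-0.1953741 ,  0.72513282, -0.66031156],
       [ 0.16512128, -0.63935368, -0.75097392]]), 't': array([0.59731244, 0.06265477, 1.35372937])}
{'time': 0.1, 'joint_positions': array([ 1.31237822,  0.33280175, -0.06471112,  1.46086597,  0.02161888,
        1.34992041, -0.08848653]), 'joint_vel': array([ 1.33131485e-04, -8.93466984e-04, -6.25020249e-05, -5.14499418e-04,
       -1.84099912e-03, -4.59879001e-04,  1.69042641e-03]), 'joint_torque': array([ 2.18570349e-03, -6.24547505e+01,  2.54336715e-02, -3.90719247e+01,
       -6.13033469e-02,  3.66750592e-02,  1.48782652e-05]), 'ee_pos': array([ 0.14593415, -0.60734802,  0.21623375]), 'eef_rot': array([ 7.85392966e-01, -6.18997147e-01, -5.32540394e-04, -3.72038984e-04]), 'ft_force': array([0.09912263, 0.18873932, 0.38219425]), 'torque': array([-0.02703946, -0.0049238 , -0.01937748]), 'width': 0.08712673094184846}
```

View pics/top0.png

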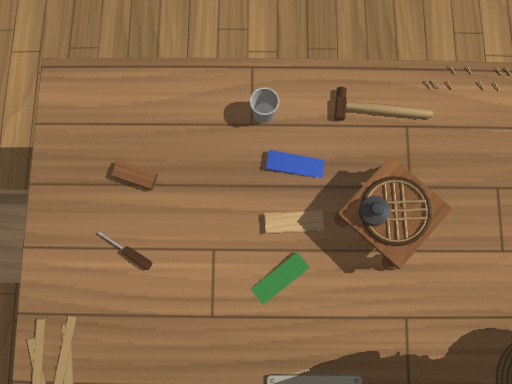

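View pics/side0.png

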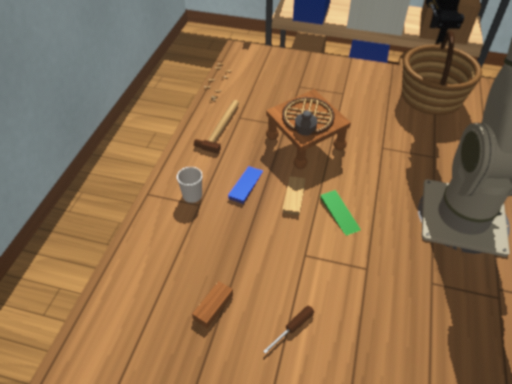

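The top view shows the pale wedge at about (265–323, 211–233) with its thin end to the right. The stand's short corner is near (340,212), next to the weight. The blue and green look-alikes lie either side of the wedge. I'll measure next.

```bash
cat > h.py <<'E'
from bench import *
import cv2, numpy as np
def ray(n,px):
    c=get_calibration(n); px=np.atleast_2d(np.array(px,float))
    K=np.array([[c['fx'],0,c['cx']],[0,c['fy'],c['cy']],[0,0,1]])
    u=cv2.undistortPoints(px[:,None],K,np.array([c['k1'],0,0,0]))[:,0]
    d=np.c_[u,np.ones(len(u))]@c['R']; return -c['R'].T@c['t'],d
def onz(n,px,z):
    o,d=ray(n,px); return o+d*((np.asarray(z)-o[2])/d[:,2])[:,None]
def proj(n,X):
    c=get_calibration(n); K=np.array([[c['fx'],0,c['cx']],[0,c['fy'],c['cy']],[0,0,1]])
    return cv2.projectPoints(np.atleast_2d(np.array(X,float)),cv2.Rodrigues(c['R'])[0],c['t'],K,np.array([c['k1'],0,0,0]))[0][:,0]
def crop(im,x0,y0,w,h,s): return cv2.resize(im[y0:y0+h,x0:x0+w],None,fx=s,fy=s,interpolation=cv2.INTER_CUBIC)
E
python3 - <<'E'
from h import *
t=cv2.imread("pics/top0.png");s=cv2.imread("pics/side0.png")
a=crop(t,255,155,200,116,4);b=crop(s,255,85,133,140,4)
cv2.imwrite("pics/c_top.png",a);cv2.imwrite("pics/c_side.png",b)
E
```

```text
(no output)
```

View pics/c_top.png

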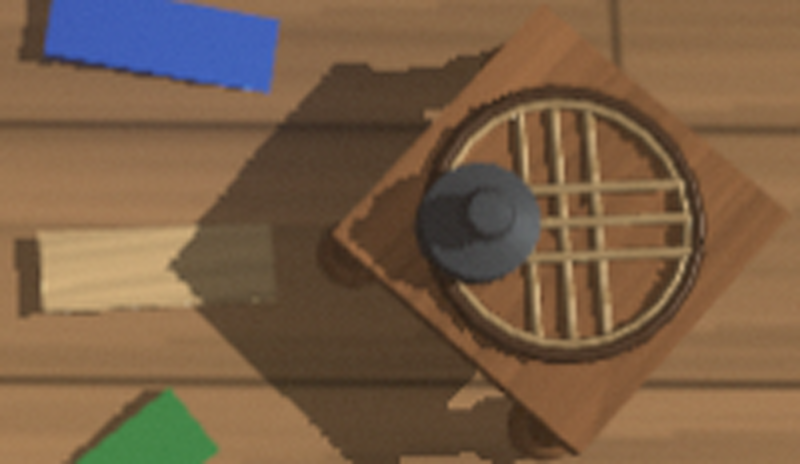

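View pics/c_side.png

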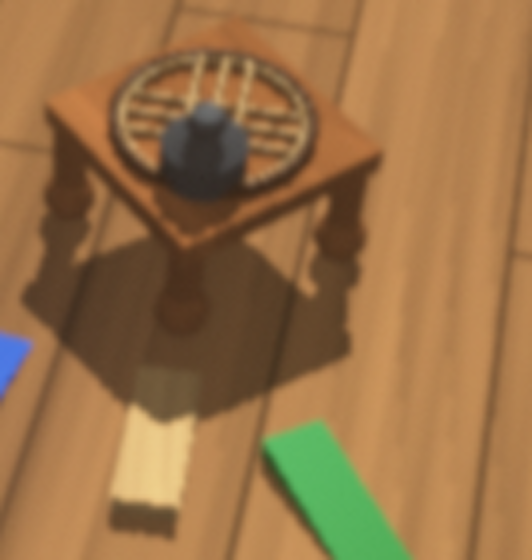

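Run:
```python
from h import *
T=lambda p:(np.array(p,float)+.5)/4-.5+[255,155]
S=lambda p:(np.array(p,float)+.5)/4-.5+[255,85]
z=[.0192,.0192,.0012,.0012]
for n,P in(("top",T([[38,232],[41,312],[273,225],[276,303]])),("side",S([[112,497],[180,506],[137,368],[200,371]]))):
    w=onz(n,P,z); b=w[:2].mean(0);t=w[2:].mean(0);d=(t-b)[:2]
    print(n,w.round(4).tolist(),"butt",b.round(4),"tip",t.round(4),"len",np.hypot(*d),"ang",np.arctan2(d[1],d[0]),"width",np.linalg.norm(w[0]-w[1]))
f1=onz("top",T([356,249]),.022);f2=onz("side",S([182,305]),.022);print("foot",f1,f2)
c=onz("top",T([[335,235],[790,212],[540,5],[578,455]]),[.1126,.1314,.122,.122]);print("corners",c.round(4))
u=c[0]-c[1];u=u[:2]/np.hypot(*u[:2]);cen=c[2:].mean(0)[:2]-.0085*u;print(np.arctan2(u[1],u[0]),c.mean(0),"cen",cen,"foot",cen+u*.1145)
cs=onz("side",S([[186,247],[380,155],[47,107]]),[.1126,.122,.122]);print(cs.round(4))
```

```text
top [[0.5131, 0.1245, 0.0192], [0.4619, 0.1224, 0.0192], [0.5215, -0.0282, 0.0012], [0.4707, -0.0292, 0.0012]] butt [0.4875 0.1235 0.0192] tip [ 0.4961 -0.0287  0.0012] len 0.15244972232059012 ang -1.514249336624922 width 0.0512402884670898
side [[0.5099, 0.1249, 0.0192], [0.4609, 0.1204, 0.0192], [0.5225, -0.0223, 0.0012], [0.4744, -0.032, 0.0012]] butt [0.4854 0.1227 0.0192] tip [ 0.4984 -0.0271  0.0012] len 0.15038020942642014 ang -1.484088102386573 width 0.04928593923299203
foot [[ 0.50316233 -0.07799004  0.022     ]] [[ 0.49967675 -0.07901992  0.022     ]]
corners [[ 0.4984 -0.0491  0.1126]
 [ 0.5108 -0.315   0.1314]
 [ 0.6375 -0.1749  0.122 ]
 [ 0.3697 -0.1852  0.122 ]]
1.617466918544343 [ 0.50409958 -0.18106633  0.122     ] cen [ 0.50400119 -0.18857239] foot [ 0.49865934 -0.07419707]
[[ 0.4972 -0.0477  0.1126]
 [ 0.3714 -0.1792  0.122 ]
 [ 0.6341 -0.1685  0.122 ]]
```

The foot is at about (0.500, −0.077) and the wedge butt at (0.486, 0.123). The wedge heading is about −1.50 rad and already points at the foot. First I'll lift and turn the tool.

Call:
step_arm([
  [0,0,-0.016,0,0,-0.14],
  [0,0,-0.016,0,0,-0.14],
  [0,0,-0.016,0,0,-0.14],
  [0,0,-0.016,0,0,-0.14],
  [0,0,-0.016,0,0,-0.14],
  [0,0,-0.016,0,0,-0.14],
  [0,0,-0.016,0,0,-0.14],
  [0,0,-0.016,0,0,-0.14],
  [0,0,-0.016,0,0,-0.14],
  [0,0,-0.006,0,0,-0.14],
  [0,0,0,0,0,0],
], gripper=0.2)

```text
time: 1.2
ee_pos: [0.1461, -0.6079, 0.3676]
eef_rot: [0.999, 0.034, 0.0, 0.0]
ft_force: [-0.6, 0.3, -0.2]
width: 0.0182
```

Call:
step_arm([
  [0.034,0,0,0,0,0],
  [0.034,0,0,0,0,0],
  [0.034,0,0,0,0,0],
  [0.034,0,0,0,0,0],
  [0.034,0,0,0,0,0],
  [0.034,0,0,0,0,0],
  [0.034,0,0,0,0,0],
  [0.034,0,0,0,0,0],
  [0.034,0,0,0,0,0],
  [0.034,0,0,0,0,0],
  [0,0,0,0,0,0],
])

```text
time: 2.3
ee_pos: [0.4905, -0.5826, 0.3626]
eef_rot: [0.999, 0.033, -0.001, -0.003]
ft_force: [0.4, -0.7, 0.6]
width: 0.0175
```

Call:
step_arm([
  [0.0026,-0.042,0,0,0,0],
  [0.0026,-0.042,0,0,0,0],
  [0.0026,-0.042,0,0,0,0],
  [0.0026,-0.042,0,0,0,0],
  [0.0026,-0.042,0,0,0,0],
  [0.0026,-0.042,0,0,0,0],
  [0.0026,-0.042,0,0,0,0],
  [0.0026,-0.042,0,0,0,0],
  [0.0026,-0.042,0,0,0,0],
  [0.0026,-0.042,0,0,0,0],
  [0.0026,-0.042,0,0,0,0],
  [0.0026,-0.042,0,0,0,0],
])

```text
time: 3.5
ee_pos: [0.4829, -0.0793, 0.3663]
eef_rot: [1.0, 0.03, -0.0, 0.0]
ft_force: [0.8, -0.2, -0.5]
width: 0.0172
```

Call:
step_arm([
  [0.0026,-0.042,0,0,0,0],
  [0.0026,-0.042,0,0,0,0],
  [0.0026,-0.042,0,0,0,0],
  [0.0026,-0.042,0,0,0,0],
  [0.0026,-0.042,0,0,0,0],
  [0,-0.041,0,0,0,0],
  [0,0,0,0,0,0],
  [0,0,0,0,0,0],
])

```text
time: 4.3
ee_pos: [0.4799, 0.1711, 0.3662]
eef_rot: [0.999, 0.032, -0.0, 0.0]
ft_force: [0.2, -0.4, -0.6]
width: 0.0171
```

Call:
step_arm([
  [0,0,0.034,0,0,0],
  [0,0,0.034,0,0,0],
  [0,0,0.034,0,0,0],
  [0,0,0.034,0,0,0],
  [0,0,0.034,0,0,0],
  [0,0,0.034,0,0,0],
  [0,0,0.034,0,0,0],
  [0,0,0.034,0,0,0],
  [0,0,0.034,0,0,0],
  [0,0,0.018,0,0,0],
  [0,0,0.012,0,0,0],
  [0,0,0.003,0,0,0],
])

```text
time: 5.5
ee_pos: [0.48, 0.1692, 0.0268]
eef_rot: [1.0, 0.031, -0.001, 0.0]
ft_force: [-0.2, -0.8, 0.9]
width: 0.0175
```

Call:
step_arm([
  [0,0,0,0,0,0],
  [0,0,0,0,0,0],
])

```text
time: 5.7
ee_pos: [0.4812, 0.1706, 0.0289]
eef_rot: [0.999, 0.032, 0.001, -0.0]
ft_force: [0.2, -0.1, -0.0]
width: 0.017
```

Run:
```python
from h import *
t=camera("top")[:,:,::-1];s=camera("side")[:,:,::-1]
a=crop(t,215,165,133,110,4);b=crop(s,265,125,66,110,4)
cv2.imwrite("pics/c1.png",np.hstack([a,b]));print(read_state()['ft_force'])
```

```text
[-0.40069445 -0.43006015  0.31390151]
```

View pics/c1.png

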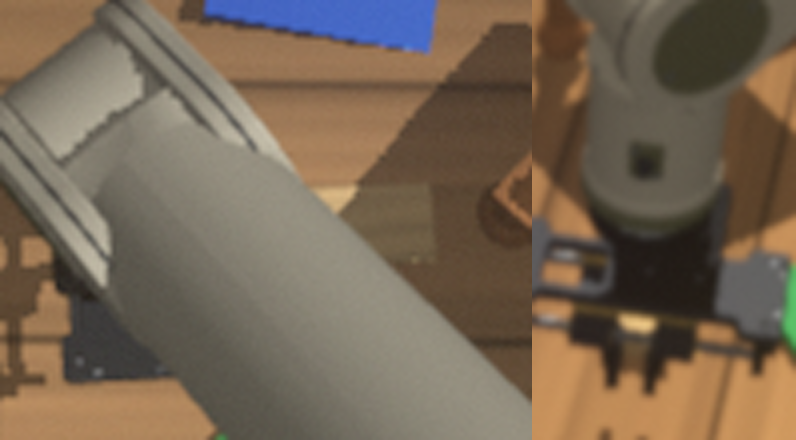

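Call:
step_arm([
  [0.002,0,0.003,0,0,0],
  [0,0.008,0,0,0,0],
  [0,0.008,0,0,0,0],
  [0,0.007,0,0,0,0],
  [0,0.004,0,0,0,0],
  [0,0.003,0,0,0,0],
  [0,0.003,0,0,0,0],
  [0,0.003,0,0,0,0],
  [0,0.003,0,0,0,0],
  [0,0.003,0,0,0,0],
  [0,0.003,0,0,0,0],
  [0,0.003,0,0,0,0],
])

```text
time: 7.0
ee_pos: [0.4855, 0.1226, 0.0249]
eef_rot: [0.999, 0.033, 0.0, 0.0]
ft_force: [0.7, -0.5, -0.2]
width: 0.0177
```

Call:
step_arm([
  [0,0.003,0,0,0,0],
  [0,0.003,0,0,0,0],
  [0,0.003,0,0,0,0],
  [0,0.003,0,0,0,0],
  [0,0.003,0,0,0,0],
  [0,0.003,0,0,0,0],
  [0,0,0,0,0,0],
  [0,0,0,0,0,0],
])

```text
time: 7.8
ee_pos: [0.4867, 0.1049, 0.025]
eef_rot: [0.999, 0.032, 0.0, 0.0]
ft_force: [-0.9, 0.2, 0.4]
width: 0.0175
```

Run:
```python
from h import *
t=camera("top")[:,:,::-1];s=camera("side")[:,:,::-1]
a=crop(t,255,155,133,110,4);b=crop(s,265,85,66,110,4)
cv2.imwrite("pics/c2.png",np.hstack([a,b]));print(read_state()['ft_force'])
```

```text
[ 0.81590274 -0.3359574  -0.11771825]
```

View pics/c2.png

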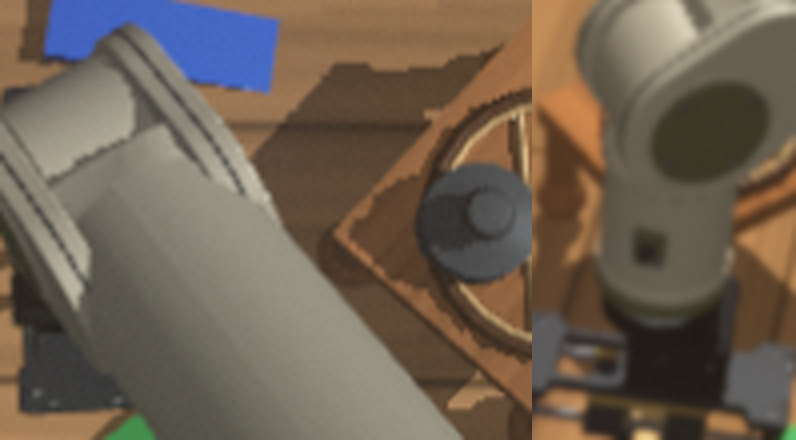

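Call:
step_arm([
  [0,0.002,0,0,0,0],
  [0,0.002,0,0,0,0],
  [0,0.002,0,0,0,0],
  [0,0.002,0,0,0,0],
  [0,0.002,0,0,0,0],
  [0,0.002,0,0,0,0],
  [0,0.002,0,0,0,0],
  [0,0.002,0,0,0,0],
  [0,0.002,0,0,0,0],
  [0,0.002,0,0,0,0],
  [0,0.002,0,0,0,0],
  [0,0.002,0,0,0,0],
])

```text
time: 9.1
ee_pos: [0.4882, 0.0808, 0.0249]
eef_rot: [0.999, 0.032, 0.0, 0.0]
ft_force: [0.0, 1.1, 0.7]
width: 0.0176
```

Call:
step_arm([
  [0,0.002,0,0,0,0],
  [0,0.002,0,0,0,0],
  [0,0.002,0,0,0,0],
  [0,0.002,0,0,0,0],
  [0,0.002,0,0,0,0],
])

```text
time: 9.6
ee_pos: [0.4889, 0.0708, 0.0249]
eef_rot: [0.999, 0.033, 0.0, 0.0]
ft_force: [-0.3, -0.1, 0.5]
width: 0.0177
```

Call:
step_arm([
  [0,0.002,0,0,0,0],
  [0,0.002,0,0,0,0],
  [0,0.002,0,0,0,0],
])

```text
time: 9.9
ee_pos: [0.4893, 0.0648, 0.0249]
eef_rot: [0.999, 0.032, 0.0, 0.0]
ft_force: [0.8, -0.9, -0.6]
width: 0.0172
```

No force yet, so I'll look again.

Run:
```python
from h import *
t=camera("top")[:,:,::-1];s=camera("side")[:,:,::-1]
a=crop(t,255,165,133,110,4);b=crop(s,255,145,66,110,4)
cv2.imwrite("pics/c3.png",np.hstack([a,b]))
q=proj("side",[[.4865,.06,.01],[.4865,.07,.0192]]);print((q-[255,145])*4)
```

```text
[[159.89731727 204.79749041]
 [157.94804512 206.4493508 ]]
```

View pics/c3.png

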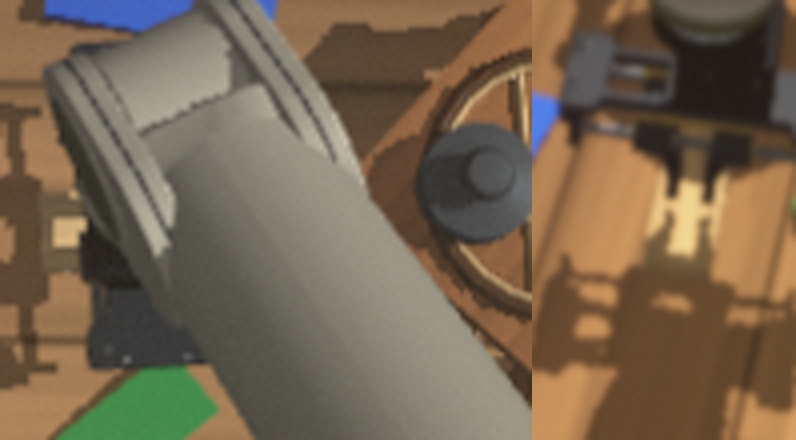

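The fingers are over the wedge, which hasn't moved: its butt is still at top-crop x≈45. The tips must be higher than I assumed, so I'll work out their height from their shadows.

Run:
```python
from h import *
s0=onz("top",[(168.5)/4-.5+255,(265.5)/4-.5+155],.009)[0]
c=np.array([.4978,-.0484,.1126]); L=(s0-c)/(c[2]-.009); print("shadow per height",L)
S=lambda p:(np.array(p,float)+.5)/4-.5+[255,145]
for tip,sh in(([708-532,200],[712-532,238]),([675-532,197],[662-532,235])):
    w=onz("side",S(sh),.015)[0]; 
    for z in (.006,.02,.03,.04,.05):
        p=onz("side",S(tip),z)[0]; print(z,p.round(4),"pred shadow",(p+L*(z-.015)).round(4),"seen",w.round(4))
```

```text
shadow per height [-0.03805872  0.8615614  -1.        ]
0.006 [0.4777 0.0475 0.006 ] pred shadow [0.478  0.0397 0.015 ] seen [0.4665 0.091  0.015 ]
0.02 [0.4762 0.0598 0.02  ] pred shadow [0.476  0.0642 0.015 ] seen [0.4665 0.091  0.015 ]
0.03 [0.4751 0.0687 0.03  ] pred shadow [0.4745 0.0816 0.015 ] seen [0.4665 0.091  0.015 ]
0.04 [0.474  0.0775 0.04  ] pred shadow [0.4731 0.099  0.015 ] seen [0.4665 0.091  0.015 ]
0.05 [0.473  0.0863 0.05  ] pred shadow [0.4716 0.1165 0.015 ] seen [0.4665 0.091  0.015 ]
0.006 [0.5022 0.051  0.006 ] pred shadow [0.5026 0.0433 0.015 ] seen [0.5024 0.0977 0.015 ]
0.02 [0.5004 0.0633 0.02  ] pred shadow [0.5002 0.0676 0.015 ] seen [0.5024 0.0977 0.015 ]
0.03 [0.4991 0.0721 0.03  ] pred shadow [0.4985 0.085  0.015 ] seen [0.5024 0.0977 0.015 ]
0.04 [0.4978 0.0809 0.04  ] pred shadow [0.4969 0.1024 0.015 ] seen [0.5024 0.0977 0.015 ]
0.05 [0.4965 0.0897 0.05  ] pred shadow [0.4952 0.1198 0.015 ] seen [0.5024 0.0977 0.015 ]
```

The fingertips stand at about z≈0.025, higher than the "19 mm ahead" figure implies. I'll lift, back off behind the butt, and come down with force checks.

Call:
step_arm([
  [0,0,-0.02,0,0,0],
  [0,-0.02,0,0,0,0],
  [0,-0.03,0,0,0,0],
  [0,-0.03,0,0,0,0],
  [0,-0.03,0,0,0,0],
  [0,0,0.01,0,0,0],
  [0,0,0.01,0,0,0],
  [0,0,0.003,0,0,0],
  [0,0,0,0,0,0],
])

```text
time: 10.9
ee_pos: [0.4818, 0.1734, 0.0211]
eef_rot: [0.999, 0.032, -0.001, 0.0]
ft_force: [-0.1, 0.1, 0.1]
width: 0.0179
```

Call:
step_arm([
  [0,0,0.002,0,0,0],
  [0,0,0.002,0,0,0],
  [0,0,0,0,0,0],
])

```text
time: 11.2
ee_pos: [0.4822, 0.1744, 0.0179]
eef_rot: [0.999, 0.032, 0.0, 0.0]
ft_force: [0.8, 0.3, 0.2]
width: 0.0174
```

Run:
```python
from h import *
t=camera("top")[:,:,::-1];s=camera("side")[:,:,::-1]
a=crop(t,215,165,85,110,4);b=crop(s,245,155,110,110,4)
cv2.imwrite("pics/c4.png",np.hstack([a,b]))
st=read_state();print(st['ee_pos'],st['ft_force'],st['width'])
x,y,z=st['ee_pos']
print((proj("side",[[x,y,0],[x,y,.02],[x,y,.04]])-[245,155])*4)
```

```text
[0.48222827 0.17465282 0.01803708] [-0.37087824  0.13094748 -0.32799119] 0.017422939097026125
[[171.86683452 292.70561706]
 [173.41579296 275.42779024]
 [175.00060281 257.74761188]]
```

View pics/c4.png

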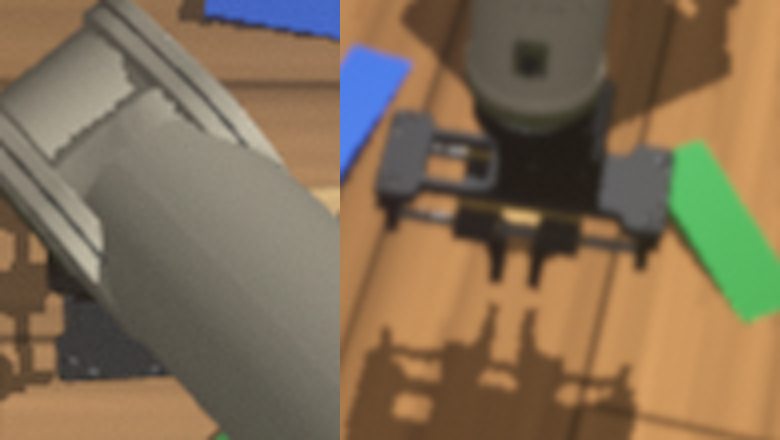

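The gap from tip to shadow is about 18 px, so the tips are roughly 11 mm above the bench, clear and behind the butt. I'll lower another 7 mm with checks.

Call:
step_arm([
  [0,0,0.002,0,0,0],
  [0,0,0.002,0,0,0],
  [0,0,0,0,0,0],
])

```text
time: 11.6
ee_pos: [0.4819, 0.1747, 0.0136]
eef_rot: [0.999, 0.033, -0.0, 0.0]
ft_force: [-0.7, 0.4, 0.1]
width: 0.0172
```

Call:
step_arm([
  [0,0,0.002,0,0,0],
  [0,0,0.001,0,0,0],
  [0,0,0,0,0,0],
])

```text
time: 11.9
ee_pos: [0.482, 0.1747, 0.0107]
eef_rot: [0.999, 0.032, -0.0, 0.0]
ft_force: [-0.0, -0.6, 0.1]
width: 0.017
```

Run:
```python
from h import *
s=camera("side")[:,:,::-1]
cv2.imwrite("pics/c5.png",crop(s,275,185,80,70,6))
st=read_state();print(st['ee_pos'],st['ft_force'],st['width'])
```

```text
[0.48206775 0.1747602  0.01085595] [-0.02676251 -0.26367246 -0.31036338] 0.01717792958558866
```

View pics/c5.png

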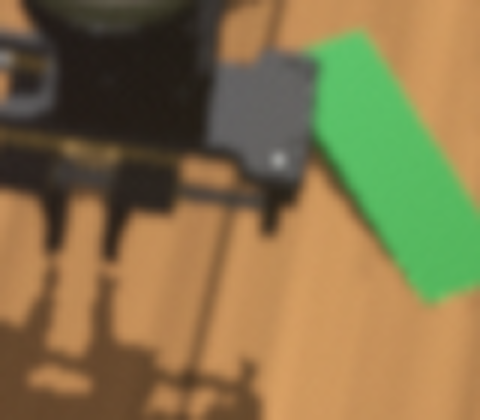

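The tips are now about 5 mm above the bench. Pushing.

Call:
step_arm([
  [0.001,0.009,0,0,0,0],
  [0,0.009,0,0,0,0],
  [0,0.009,0,0,0,0],
  [0,0.004,0,0,0,0],
  [0,0.003,0,0,0,0],
  [0,0.003,0,0,0,0],
  [0,0.003,0,0,0,0],
  [0,0.003,0,0,0,0],
  [0,0.003,0,0,0,0],
  [0,0.003,0,0,0,0],
  [0,0.003,0,0,0,0],
  [0,0.003,0,0,0,0],
])

```text
time: 13.15
ee_pos: [0.4867, 0.1198, 0.0109]
eef_rot: [0.999, 0.033, 0.0, 0.0]
ft_force: [0.1, 1.2, -0.1]
width: 0.0174
```

Call:
step_arm([
  [0,0.003,0,0,0,0],
  [0,0.003,0,0,0,0],
  [0,0.003,0,0,0,0],
  [0,0.003,0,0,0,0],
  [0,0.002,0,0,0,0],
  [0,0,0,0,0,0],
])

```text
time: 13.75
ee_pos: [0.4877, 0.1055, 0.0109]
eef_rot: [0.999, 0.032, 0.0, 0.0]
ft_force: [0.2, -0.2, 0.1]
width: 0.0177
```

Run:
```python
from h import *
t=camera("top")[:,:,::-1];s=camera("side")[:,:,::-1]
a=crop(t,255,165,110,110,4);b=crop(s,265,105,80,110,4)
cv2.imwrite("pics/c6.png",np.hstack([a,b]))
```

```text
(no output)
```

View pics/c6.png

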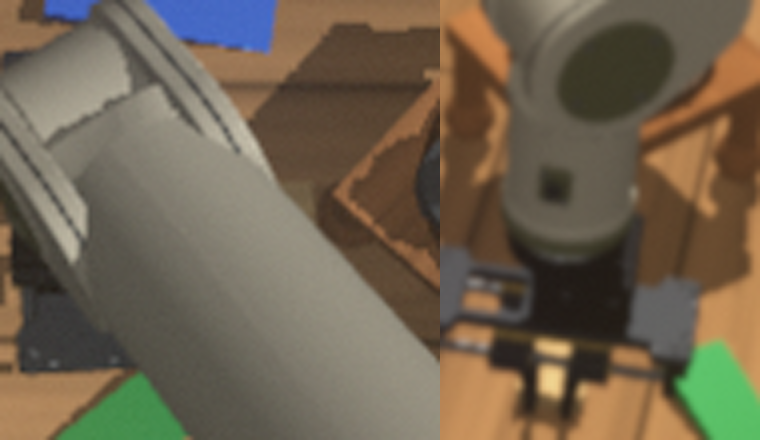

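The wedge has moved 28 mm: its tip is at top-crop x≈317 and still heading for the foot. I'll continue slowly and watch the force.

Call:
step_arm([
  [0,0.002,0,0,0,0],
  [0,0.002,0,0,0,0],
  [0,0.002,0,0,0,0],
  [0,0.002,0,0,0,0],
  [0,0.002,0,0,0,0],
  [0,0.002,0,0,0,0],
  [0,0.002,0,0,0,0],
  [0,0.002,0,0,0,0],
  [0,0.002,0,0,0,0],
  [0,0.002,0,0,0,0],
])

```text
time: 14.85
ee_pos: [0.489, 0.0884, 0.0112]
eef_rot: [0.999, 0.033, 0.0, -0.001]
ft_force: [-0.8, 9.5, 0.6]
width: 0.0172
```

Call:
step_arm([
  [0,0.002,0,0,0,0],
  [0,0.002,0,0,0,0],
  [0,0.002,0,0,0,0],
  [0,0.002,0,0,0,0],
  [0,0.002,0,0,0,0],
])

```text
time: 15.35
ee_pos: [0.4895, 0.0779, 0.0111]
eef_rot: [0.999, 0.033, 0.0, -0.001]
ft_force: [-0.3, 7.9, 0.3]
width: 0.0176
```

Call:
step_arm([
  [0,0.002,0,0,0,0],
  [0,0.002,0,0,0,0],
  [0,0.002,0,0,0,0],
  [0,0.002,0,0,0,0],
  [0,0.002,0,0,0,0],
])

```text
time: 15.85
ee_pos: [0.4902, 0.0678, 0.0111]
eef_rot: [0.999, 0.033, 0.0, -0.001]
ft_force: [-0.3, 7.3, 0.0]
width: 0.0175
```

Call:
step_arm([
  [0,0.002,0,0,0,0],
  [0,0.002,0,0,0,0],
  [0,0.002,0,0,0,0],
  [0,0.002,0,0,0,0],
  [0,0.002,0,0,0,0],
])

```text
time: 16.35
ee_pos: [0.4908, 0.0576, 0.011]
eef_rot: [0.999, 0.033, 0.0, -0.001]
ft_force: [-0.3, 7.0, -1.3]
width: 0.0173
```

Call:
step_arm([
  [0,0.002,0,0,0,0],
  [0,0.002,0,0,0,0],
  [0,0.002,0,0,0,0],
  [0,0.002,0,0,0,0],
  [0,0.002,0,0,0,0],
])

```text
time: 16.85
ee_pos: [0.4914, 0.0475, 0.011]
eef_rot: [0.999, 0.033, 0.0, -0.001]
ft_force: [-0.7, 6.4, -0.5]
width: 0.0174
```

Call:
step_arm([
  [0,0.002,0,0,0,0],
  [0,0.002,0,0,0,0],
  [0,0.002,0,0,0,0],
  [0,0,0,0,0,0],
])

```text
time: 17.25
ee_pos: [0.4918, 0.0411, 0.011]
eef_rot: [0.999, 0.033, 0.0, -0.001]
ft_force: [0.1, 4.8, 0.3]
width: 0.0173
```

Run:
```python
from h import *
t=camera("top")[:,:,::-1]
cv2.imwrite("pics/c7full.png",t)
t0=cv2.imread("pics/top0.png")
# track features: weight knob, far corner, rim patches by template matching
def track(a,b,pts,r=9,s=10):
    for x,y in pts:
        T=a[y-r:y+r+1,x-r:x+r+1];W=b[y-r-s:y+r+s+1,x-r-s:x+r+s+1]
        m=cv2.matchTemplate(W,T,cv2.TM_CCOEFF_NORMED);_,v,_,p=cv2.minMaxLoc(m)
        def sub(f):
            d=f[0]-2*f[1]+f[2];return .5*(f[0]-f[2])/d if d else 0
        px,py=p
        if 0<px<2*s and 0<py<2*s:
            print((x,y),"shift",round(px-s+sub(m[py,px-1:px+2]),2),round(py-s+sub(m[py-1:py+2,px]),2),"score",round(float(v),3))
track(t0,t,[(377,207),(449,208),(425,208),(391,160),(399,262),(415,190),(390,243)])
a=crop(t0,325,155,130,116,4)[:300];b=crop(t,325,155,130,116,4)[:300]
cv2.imwrite("pics/c7.png",np.vstack([a,b]))
```

```text
(377, 207) shift 4.17 -0.14 score 0.935
(449, 208) shift 1.67 0.32 score 0.958
(425, 208) shift 2.45 -0.03 score 0.77
(391, 160) shift 2.81 -0.34 score 0.868
(399, 262) shift 9.05 1.98 score 0.358
(415, 190) shift 2.52 0.38 score 0.893
(390, 243) shift 3.32 -0.21 score 0.9
```

Call:
step_arm([
  [0,0.002,0,0,0,0],
  [0,0.002,0,0,0,0],
  [0,0.002,0,0,0,0],
  [0,0,0,0,0,0],
])

```text
time: 17.7
ee_pos: [0.4922, 0.035, 0.011]
eef_rot: [0.999, 0.033, 0.0, -0.001]
ft_force: [-0.3, 5.2, -0.2]
width: 0.0173
```

Call:
step_arm([
  [0,0.001,0,0,0,0],
  [0,0.001,0,0,0,0],
  [0,0,0,0,0,0],
])

```text
time: 18.0
ee_pos: [0.4923, 0.0332, 0.011]
eef_rot: [0.999, 0.033, 0.0, -0.001]
ft_force: [0.8, 5.8, 0.4]
width: 0.0175
```

```bash
cat >> h.py <<'E'
def track(a,b,pts,r=9,s=10):
    for x,y in pts:
        T=a[y-r:y+r+1,x-r:x+r+1];W=b[y-r-s:y+r+s+1,x-r-s:x+r+s+1]
        m=cv2.matchTemplate(W,T,cv2.TM_CCOEFF_NORMED);_,v,_,(px,py)=cv2.minMaxLoc(m)
        sub=lambda f:.5*(f[0]-f[2])/(f[0]-2*f[1]+f[2])
        if 0<px<2*s and 0<py<2*s: print((x,y),"shift",round(px-s+sub(m[py,px-1:px+2]),2),round(py-s+sub(m[py-1:py+2,px]),2),"score",round(float(v),3))
PTS=[(377,207),(449,208),(425,208),(391,160),(415,190),(390,243)]
E
python3 - <<'E'
from h import *
from scipy.spatial.transform import Rotation as R
t0=cv2.imread("pics/top0.png");t=camera("top")[:,:,::-1]
track(t0,t,PTS)
# expected shift for full levelling: rotate about x-feet line through centre
u=np.array([-.047,.999,0]);cen=np.array([.504,-.1886,0]);ax=np.array([u[1],-u[0],0])
Rl=R.from_rotvec(ax*.07).as_matrix()
for (x,y),z in zip(PTS,[.18,.131,.13,.122,.13,.13]):
    P=onz("top",[x,y],z)[0]
    for sg in(1,):
        print((x,y),"expected full",(proj("top",cen+Rl@(P-cen))[0]-[x,y]).round(2))
E
```

```text
(377, 207) shift 4.19 -0.24 score 0.909
(449, 208) shift 1.93 0.3 score 0.958
(425, 208) shift 2.93 0.13 score 0.947
(391, 160) shift 3.0 -0.31 score 0.822
(415, 190) shift 2.96 0.01 score 0.966
(390, 243) shift 3.8 -0.09 score 0.859
(377, 207) expected full [ 6.11 -0.52]
(449, 208) expected full [2.25 0.43]
(425, 208) expected full [3.05 0.16]
(391, 160) expected full [ 3.52 -0.13]
(415, 190) expected full [3.29 0.13]
(390, 243) expected full [ 4.12 -0.23]
```

Call:
step_arm([
  [0,0.001,0,0,0,0],
  [0,0.001,0,0,0,0],
  [0,0,0,0,0,0],
])

```text
time: 18.35
ee_pos: [0.4925, 0.0312, 0.011]
eef_rot: [0.999, 0.033, 0.0, -0.001]
ft_force: [-0.4, 5.7, -0.4]
width: 0.0171
```

Call:
step_arm([
  [0,0.001,0,0,0,0],
  [0,0.001,0,0,0,0],
  [0,0,0,0,0,0],
])

```text
time: 18.65
ee_pos: [0.4926, 0.0294, 0.011]
eef_rot: [0.999, 0.033, 0.0, -0.001]
ft_force: [-0.7, 6.4, 0.6]
width: 0.0175
```

Run:
```python
from h import *
track(cv2.imread("pics/top0.png"),camera("top")[:,:,::-1],PTS)
```

```text
(377, 207) shift 4.41 -0.3 score 0.892
(449, 208) shift 2.09 0.31 score 0.955
(425, 208) shift 3.02 0.1 score 0.928
(391, 160) shift 3.08 -0.27 score 0.797
(415, 190) shift 3.07 -0.09 score 0.962
(390, 243) shift 4.09 -0.23 score 0.819
```

Call:
step_arm([
  [0,0.001,0,0,0,0],
  [0,0,0,0,0,0],
])

```text
time: 18.9
ee_pos: [0.4926, 0.0287, 0.0109]
eef_rot: [0.999, 0.033, 0.0, -0.001]
ft_force: [-0.4, 6.5, -1.0]
width: 0.0174
```

Call:
step_arm([
  [0,0.001,0,0,0,0],
  [0,0,0,0,0,0],
])

```text
time: 19.1
ee_pos: [0.4927, 0.028, 0.011]
eef_rot: [0.999, 0.033, 0.0, -0.001]
ft_force: [0.1, 7.8, -1.0]
width: 0.0173
```

The force is rising and the advance is lagging, so all four feet bear. I'll withdraw straight back, then up, and move clear to check.

Call:
step_arm([
  [0,-0.003,0,0,0,0],
  [0,-0.005,0,0,0,0],
  [0,-0.015,0,0,0,0],
  [0,-0.02,0,0,0,0],
  [0,-0.03,0,0,0,0],
  [0,-0.03,-0.02,0,0,0],
  [0,-0.03,-0.04,0,0,0],
  [0,-0.03,-0.04,0,0,0],
  [0,-0.03,-0.04,0,0,0],
  [0,-0.04,-0.03,0,0,0],
  [0,-0.04,0,0,0,0],
  [0,-0.04,0,0,0,0],
])

```text
time: 20.3
ee_pos: [0.4731, 0.3397, 0.1821]
eef_rot: [0.999, 0.032, 0.001, 0.0]
ft_force: [0.6, -0.6, -1.0]
width: 0.0174
```

Call:
step_arm([
  [0,-0.04,0,0,0,0],
  [0,-0.04,0,0,0,0],
  [0,0,0,0,0,0],
  [0,0,0,0,0,0],
  [0,0,0,0,0,0],
])

```text
time: 20.8
ee_pos: [0.468, 0.4171, 0.1807]
eef_rot: [0.999, 0.032, 0.0, 0.001]
ft_force: [-0.4, 0.1, -0.2]
width: 0.0173
```

Run:
```python
from h import *
t=camera("top")[:,:,::-1];s=camera("side")[:,:,::-1]
track(cv2.imread("pics/top0.png"),t,PTS)
a=crop(t,270,165,110,110,4);b=crop(s,255,85,85,110,4)
cv2.imwrite("pics/c8.png",np.hstack([a,b]));st=read_state();print(st['time'],st['ft_force'])
```

```text
(377, 207) shift 4.77 -0.01 score 0.891
(449, 208) shift 2.14 0.32 score 0.953
(425, 208) shift 3.05 0.08 score 0.919
(391, 160) shift 3.18 -0.36 score 0.797
(415, 190) shift 3.12 -0.14 score 0.959
(390, 243) shift 4.0 -0.16 score 0.952
20.9 [-0.82675325  0.08765787  0.70402248]
```

View pics/c8.png

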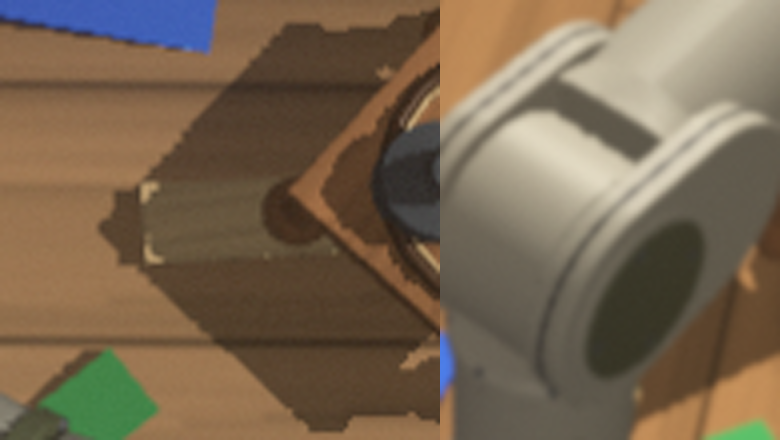

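The wedge sits under the ball foot. In the top crop its butt is at x≈143 and the ball at about (297,212), within a few mm of the centre line. The stand's shift matches the level prediction, so I'm handing in.

```bash
python3 -c "
from bench import *
print(close_job())"
```

```text
the job is handed in; nothing more can be done
None
```

I pushed the wedge thin end first under the short foot until the stand was level, then drew the hand back and handed the job in. That was at about 21 s on the robot's clock; `close_job` gives no verdict.

**The push:** My first pass went over the wedge without touching it. The fingertips stood higher than I had worked out from the "19 mm ahead" figure. I backed off, came down lower and pushed the butt face at about 5–10 N, stopping when the force rose and the wedge began to lag behind the commanded advance.

**Last checks (top camera, hand clear):**
- **Level:** the board and basket points had moved 90–100% of the predicted levelling shift, so about 0.005 rad of lean or less should remain.
- **Wedge position:** the butt is about 98 mm out from the foot (95 mm expected), with the foot about 3 mm off the wedge's centre line.
- **Stand position:** I saw no sideways slide of the stand.
- **Hand:** the wrist force read about zero, within noise.

**Disagreements and gaps:**
- **Weight's knob:** it moved 4.8 px against 6.1 predicted. I put that down to a poor match on a shaded part.
- **Side camera:** the arm hid the stand there, so the level rests on the top view and the push force only.
- **Bystanders:** I kept clear of the bystanders and the blue and green look-alikes, but did not measure them again at the end.

I viewed 11 pictures, one over the budget.

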